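Even out pellet dies with a stepped spacer gauge

TASK

Set the two steel dies in the rail at equal gaps with the blue spacing gauge (not the yellow one): lower it over the first die with its spacer block toward the grey end stop, slide it with the die until the block just meets the stop, then lift it, step over to the second die and slide that up in the same way until the block just meets the first die. Leave the gauge standing on the rail floor over the second die and let go.

Things in the scene. Friction and masses are not known exactly. Their poses are not given: they have to be found in the camera images.
- stop_face (a point): Middle of the inner face, at floor level, of the grey end stop (50 mm tall) at the left end of a fixed aluminium rail. Its +y points along the rail out through the stop, x across, z up. The rail is a channel with 66 mm between walls, running 330 mm from here in -y (robot's right); floor 6 mm above the worktop, wall tops at 16 mm, stop top at 56 mm.
- die_1_center (a point): Centre, half-way up, of the loose steel pellet die next to the stop, standing in the rail: grey upright cylinder with black band and bore, 53 mm diameter, 41 mm high, 0.46 kg.
- die_2_center (a point): Centre, half-way up, of the second, identical steel die, standing in the same rail to the right of the first.
- gauge_grip (a point): Middle of the grip block (36 in x, 30 in y, from 70 to 112 mm above the feet) on top of the loose blue bridge-shaped gauge, 0.16 kg, 36 x 116 x 112 mm; 90 mm above its feet, right above the middle of the 74 mm wide, 52 mm high opening between its two legs. It stands upright on the worktop, left or right of the rail; its +y (spacer side) points to the robot's left within 0.4 rad.
- spacer_face (a point): Outer face (white strip, 35 mm above the feet) of the gauge's +y leg, the 30 mm thick spacer block; 67 mm in y from the grip. The -y leg is a 12 mm drag lip, inner face at y = -37 from the grip: slid toward +y it pulls the die along, and leaves a gap of about 51 mm when this face meets the stop or the next die. The similar yellow gauge, with a thinner 12 mm spacer leg, is the wrong one.
Things that resemble listed ones, but are neither listed nor needed, are in the scene too. Of the things like the part that bears gauge_grip, leave any that is red; of the rest the smaller one is meant.

How it is judged (in metres and radians):
On the way, in this order (a step that is already met when the one before it is completed fails the run):
1. the first die has been set one gap from the stop, with the blue gauge down over it and its spacer block at the stop (y of die_1_center in the frame of stop_face between -0.0905 and -0.0675 m and horizontal distance between gauge_grip and die_1_center below 0.028 m and height (world z) of gauge_grip below 0.115 m and angle between gauge_grip's own z axis and vertical below 0.17 rad and angle between the y axis of gauge_grip and the y axis of stop_face, either way round below 0.3 rad and y of spacer_face in the frame of stop_face above -0.02 m), for 0.2 s.
2. the second die has been set one gap from the first, with the blue gauge down over it and its spacer block at the first die (horizontal distance between die_1_center and die_2_center between 0.093 and 0.117 m and horizontal distance between gauge_grip and die_2_center below 0.028 m and height (world z) of gauge_grip below 0.115 m and angle between gauge_grip's own z axis and vertical below 0.17 rad and angle between the y axis of gauge_grip and the y axis of stop_face, either way round below 0.3 rad and horizontal distance between spacer_face and die_1_center below 0.045 m), for 0.2 s.
At the end, for the whole second after the job is handed in: Dies upright in the rail (12 mm from its midline at most), 41 to 64 mm from the stop and 40 to 64 mm from each other (51 nominal); the blue gauge let go, upright on the rail floor over the second die (28 mm), along the rail (17 degrees), spacer face within 18 mm of the first die (all of step 2 and y of die_1_center in the frame of stop_face between -0.0905 and -0.0675 m and x of die_1_center in the frame of stop_face between -0.012 and 0.012 m and x of die_2_center in the frame of stop_face between -0.012 and 0.012 m and angle between each of die_1_center, die_2_center's own z axis and vertical below 0.1 rad and height (world z) of gauge_grip below 0.102 m and contact force between the fingers and gauge below 1 N); the robot touches nothing.
It also fails if it takes over 51 s, if anything falls off the work surface, if the arm or the gripper's body presses on something with over 40 N, if the wrist force passes 120 N, or if a joint passes its speed limit or range.

ROBOT

A 6-joint arm with a two-finger parallel gripper is mounted at the origin on a cart in front of the work surface, level with it; the furniture and walls round the work are solid. World frame = base frame: x ahead of the robot, y to its left, z up, the work surface at z = 0. Lengths are in mm, angles in rad, forces in N, time in s.
With the tool pointing down it reaches from about 400 to 925 mm from the base axis. Payload 12.5 kg.
Tool frame: the origin (TCP) lies where the fingers leave the gripper's body, on its centre line; the fingertips stand 78 mm ahead of it and the grasp point (between the pads) lies 59 mm ahead of it (env.tip_extent is the distance from the TCP to the fingertips, in mm); z points along the fingers, y is the direction in which the jaws open and shut (so a half turn about z gives the same grasp; the last joint's range is limited). The gripper opens to 95 mm and grips with 3 to 60 N. Pads are 20 mm wide; open, the fingers measure 119 mm over their backs; the gripper's body (75 mm by 180 mm) begins 59 mm behind the grasp point.
Start: joints at [1.016, 0.491, 1.559, -0, 1.092, -0.106], TCP at [271.161, 563.125, 292.261] pointing down, gripper open.
Joint ranges: [-3.1, 3.1], [-0.84, 2.19], [0.05, 2.79], [-1.13, 4.28], [0.06, 2.93], [-2.69, 2.69]. Speed limits (rad/s): [2.22, 2.22, 2.79, 3.14, 3.14, 3.14].

INTERFACE

Orientations are given as [roll, pitch, yaw] about the fixed x, y, z axes, in that order (R = Rz(yaw) Ry(pitch) Rx(roll)).
In Python, from cell import env gives the robot as it stands. The module is installed in compiled form; this text tells all that it offers.
- The arm moves only by the tool play_rows, never from a script. Its argument "targets" is a list of rows, each an object with "linear": the shift along the tool's x, y, z in mm, a list of three; "turn": the turn about the tool's z in rad. A call has 1 to 20 rows; each row is the pose to reach, as a shift and turn from the pose commanded when the call began, along the tool's axes at that moment; what a row does not reach only later rows make up. A row lasts 1/8 s, in which the tool goes at most 62.5 mm and 10.7 degrees, less where a joint would pass 70% of its speed; a pose out of reach is approached as far as the arm can. A call with a gripper value outside its range is refused whole. "hand" is the finger opening in mm, from 0 to 95.1, set as the call begins (left out, the last holds). The fingers move at their own pace and stop on an object; the grip force is fixed at half the most. Time passes only in rows, so rows that repeat a pose let the fingers close. It gives the time, the measured TCP pose, the force and the opening at its end, in the units of the state.
- env.state(): the state, without advancing time (a new reading comes with each control period).
- env.read_camera(name): name is "scene" or "top"; returns (picture, depth): 400x640x3 uint8, red, green, blue; 400x640 float32, mm along the optical axis (not along the pixel's ray), 0 where there is no reading.
- env.camera_params(name): a dict with "fx", "fy", "cx", "cy" (pixels), "k1" (the pictures are not rectified: a ray, as slopes to the right and down, at radius r is drawn at 1 + k1 r^2 times it, then the intrinsics apply), "R" (3x3) and "t" (3): a world point X has camera coordinates R X + t. Camera axes: x right, y down, z forward; pixel columns grow to the right and rows downward; lengths in mm; the calibration is good to about 2 mm. A picture is of the moment at which its call begins. camera_params takes no time and is no camera call.
- env.job_done(): hands the job in, once; it reports no verdict.
The state is a dict: "t": time; "joints": joint angles; "qvel": joint speeds; "tau": joint torques, N m; "eef_pos": TCP position; "tcp_rot": TCP orientation; "ft_force": force on the tool from outside, world axes, zero at the start; "moment": the same for the moment, N m; "opening": opening from 0.0 (shut) to 1.0 (fully open).
Only numpy, scipy, OpenCV 4.12 (cv2) and the standard library are available. Lean on these libraries where they do the work, as an engineer would, in place of code of your own. Each camera call takes 0.05 s, during which the arm holds its last target.

## Working session

There is one attempt and no reset: what is moved stays moved. The work goes in short steps, Python scripts to look and compute and a tool call to move; the robot and the scene stay as the last step left them, time stands still between calls to the robot, and variables do not carry over. Pictures are saved under pics/ and viewed, and the job is handed in when it is done.

Besides the shell and the picture viewer there is one more tool, called after "Call:" by a JSON object that holds its "api" and its "payload", one argument or row to a line. play_rows: Moves the arm, as the interface text tells. Its arguments: {"type":"object","properties":{"targets":{"type":"array","items":{"type":"object","properties":{"linear":{"type":"array","items":{"type":"number"}},"turn":{"type":"number"}}}},"hand":{"type":"number"}},"required":["targets"]}

```bash
ls; mkdir -p pics; python3 - <<'E'
from cell import env
import cv2,numpy as np
print(env.state())
for n in("scene","top"):
    p,d=env.read_camera(n); np.savez(f"{n}0.npz",p=p,d=d); cv2.imwrite(f"pics/{n}0.png",p[:,:,::-1]); print(n,env.camera_params(n))
E
```

```text
pics
{'t': 0.0, 'joints': array([ 1.01642089e+00,  4.91554911e-01,  1.55946504e+00, -9.79354154e-06,
        1.09167820e+00, -1.05630895e-01]), 'qvel': array([-0.00153793,  0.00116809, -0.0012917 ,  0.00079224,  0.0026917 ,
        0.00045361]), 'tau': array([-3.89075558e-04, -6.12653446e+01, -2.58172649e+01,  6.91817561e-02,
        4.83672868e-02, -1.88131025e-04]), 'eef_pos': array([271.0600023 , 562.98351472, 291.65921644]), 'tcp_rot': array([-3.14049240e+00, -1.07920107e-04,  2.69285258e+00]), 'ft_force': array([ 0.02911297, -0.64213435, -0.88390474]), 'moment': array([-0.02567778,  0.01193756,  0.06816377]), 'opening': 0.9989028067419117}
scene {'fx': 471.9606438344603, 'fy': 471.9606438344603, 'cx': 330.85452759570586, 'cy': 200.15575661721624, 'k1': -0.019711757209772314, 'R': array([[-0.42440214, -0.90524868,  0.02019042],
       [-0.39500663,  0.16503189, -0.9037335 ],
       [ 0.8147715 , -0.39152178, -0.42761912]]), 't': array([  70.42003152,  309.91014959, 1533.19604588])}
top {'fx': 376.993858779348, 'fy': 376.993858779348, 'cx': 322.1055448957997, 'cy': 200.72239434676882, 'k1': -0.048453904349017654, 'R': array([[-1.94957847e-02, -9.99809103e-01, -1.29271500e-03],
       [-9.97677710e-01,  1.95385880e-02, -6.52489879e-02],
       [ 6.52617899e-02,  1.76327270e-05, -9.97868177e-01]]), 't': array([-151.81620181,  491.09000146, 1332.82269583])}
```

View pics/scene0.png

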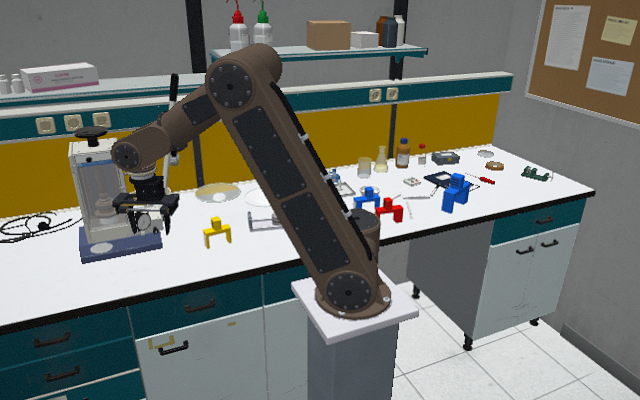

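View pics/top0.png

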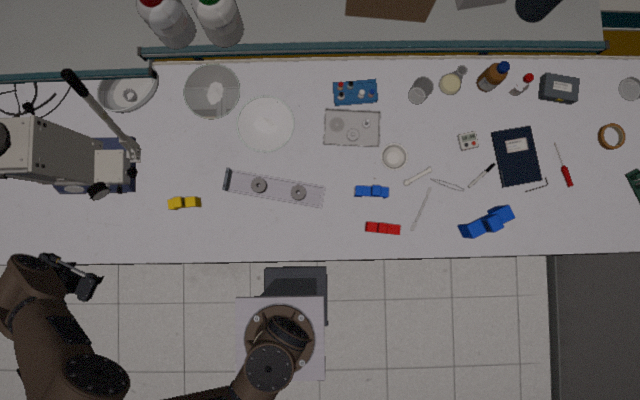

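The gauge-like things in the top view are:
- small blue bridge at (372,191), also at scene (367,198)
- big blue bridge at (487,222), also at scene (455,192)
- red bridge at (383,228)
- yellow bridge at (184,202)

By the description I choose the small blue one at (372,191). Next is a close crop to check it.

```bash
python3 - <<'E'
import cv2,numpy as np
a=np.load("top0.npz"); s=np.load("scene0.npz")
A=cv2.resize(a['p'][150:250,215:415],None,fx=4,fy=4,interpolation=cv2.INTER_CUBIC)
B=cv2.resize(s['p'][170:235,340:480],None,fx=5,fy=5,interpolation=cv2.INTER_CUBIC)
cv2.imwrite("pics/cropA.png",A[:,:,::-1]);cv2.imwrite("pics/cropB.png",B[:,:,::-1])
E
cat > h.py <<'E'
import numpy as np,cv2
from cell import env
def cam(n):
    c=env.camera_params(n); K=np.array([[c['fx'],0,c['cx']],[0,c['fy'],c['cy']],[0,0,1]]); return K,c['k1'],np.array(c['R']),np.array(c['t'])
def rays(n,uv):
    K,k,R,t=cam(n); q=cv2.undistortPoints(np.array(uv,float).reshape(-1,1,2),K,np.array([k,0,0,0.]))[:,0]
    return np.c_[q,np.ones(len(q))]
def unproj(n,uv,d):
    K,k,R,t=cam(n); return (rays(n,uv)*np.array(d)[:,None]-t)@R
def atz(n,uv,z):
    K,k,R,t=cam(n); r=rays(n,uv)@R; o=-R.T@t
    return o+r*((z-o[2])/r[:,2])[:,None]
def cloud(n,d):
    v,u=np.nonzero(d>0); return np.c_[u,v],unproj(n,np.c_[u,v],d[v,u])
def proj(n,X):
    K,k,R,t=cam(n); return cv2.projectPoints(np.array(X,float).reshape(-1,1,3),cv2.Rodrigues(R)[0],t,K,np.array([k,0,0,0.]))[0][:,0]
E
python3 - <<'E'
from h import *
for n in("top","scene"):
    z=np.load(n+"0.npz");p=z['p'].astype(int);uv,X=cloud(n,z['d'])
    c=p[uv[:,1],uv[:,0]]
    def rep(nm,m):
        Y=X[m];print(n,nm,m.sum(),Y.min(0).round(),Y.max(0).round(),Y.mean(0).round(1))
    bl=(c[:,2]>c[:,0]+60)
    if n=="top": w=(uv[:,0]>345)&(uv[:,0]<400)&(uv[:,1]>175)&(uv[:,1]<210)
    else: w=(uv[:,0]>345)&(uv[:,0]<385)&(uv[:,1]>180)&(uv[:,1]<220)
    rep("blue",bl&w)
    m=bl&w
    Y=X[m]; print("z hist",np.histogram(Y[:,2],bins=[-10,10,30,50,60,65,70,75,80,90,100,105,110,115,120,130]))
    g=m&(X[:,2]>100); rep("grip top",g)
    b=(X[:,0]>300)&(X[:,0]<700)&(abs(X[:,2])<2); rep("floor",b)
E
```

```text
top blue 320 [ 495. -389.   38.] [ 533. -276.  118.] [ 514.4 -331.2   81.7]
z hist (array([  0,   0,   2,   1,  15,  98, 101,   7,   0,   4,   7,  26,  50,
         9,   0]), array([-10,  10,  30,  50,  60,  65,  70,  75,  80,  90, 100, 105, 110,
       115, 120, 130]))
top grip top 92 [ 497. -359.  100.] [ 531. -328.  118.] [ 513.4 -342.9  110.9]
top floor 28374 [  300. -1371.    -2.] [ 700. 1056.    2.] [ 4.793e+02 -2.034e+02  1.000e-01]
scene blue 288 [ 485. -475.   -1.] [ 677. -272.  119.] [ 512.3 -336.3   68.9]
z hist (array([ 5, 10, 42, 25, 23, 46, 53, 13, 17, 14,  8, 13, 14,  5,  0]), array([-10,  10,  30,  50,  60,  65,  70,  75,  80,  90, 100, 105, 110,
       115, 120, 130]))
scene grip top 40 [ 485. -352.  100.] [ 538. -323.  119.] [ 509.4 -338.3  109.5]
scene floor 8075 [  300. -1534.    -2.] [ 700. 1066.    2.] [4.578e+02 9.060e+01 4.000e-01]
```

View pics/cropA.png

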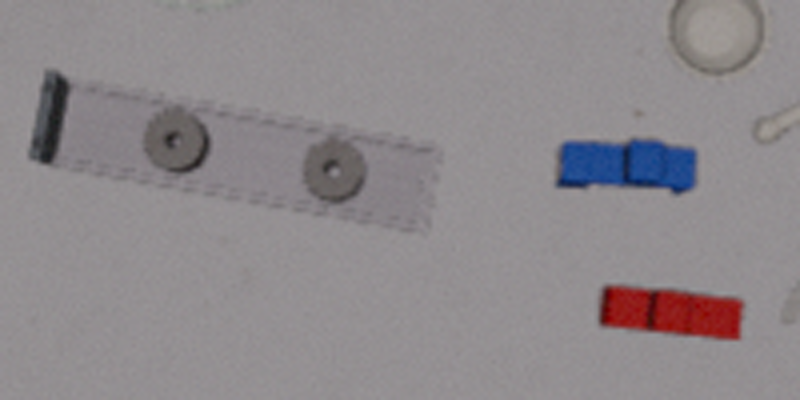

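View pics/cropB.png

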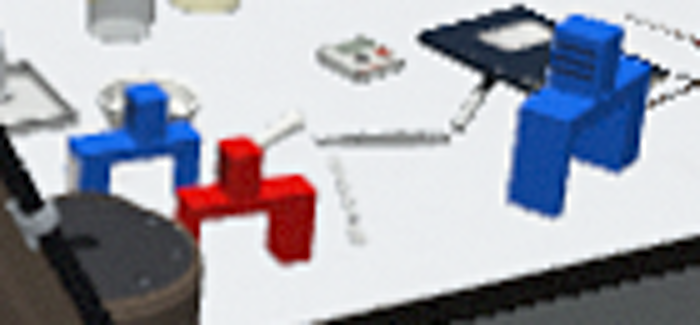

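The crops confirm the choice. The small blue gauge is at crop A (627,163), with its long spacer side to the left and the grip off-centre to the right. The big blue bridge is oversized, and red is excluded. The rail's stop is at crop A (48,118) and the dies are at (175,140) and (334,170). Next I fit their poses.

```bash
cat > fit.py <<'E'
from h import *
from scipy.optimize import minimize
BOX=[(-18,18,37,67,0,70),(-18,18,-49,-37,0,70),(-18,18,-49,67,52,70),(-18,18,-15,15,70,112)]
def corners(b,x,y,z,g):
    P=np.array([(a,bb,c) for a in b[:2] for bb in b[2:4] for c in b[4:]],float)
    c,s=np.cos(g),np.sin(g); return np.c_[x+c*P[:,0]-s*P[:,1],y+s*P[:,0]+c*P[:,1],z+P[:,2]]
def sil(n,par,win,S=6):
    u0,u1,v0,v1=win; im=np.zeros(((v1-v0)*S,(u1-u0)*S),np.uint8)
    for b in BOX:
        q=proj(n,corners(b,*par)); q=((q+.5-[u0,v0])*S-.5)
        cv2.fillConvexPoly(im,cv2.convexHull((q*16).round().astype(np.int32)),255,shift=4)
    return cv2.resize(im,(u1-u0,v1-v0),interpolation=cv2.INTER_AREA)/255.
def blue(p,win):
    u0,u1,v0,v1=win; c=p[v0:v1,u0:u1].astype(float); return np.clip((c[...,2]-c[...,0]-15)/75,0,1)
def fitg(ims,par0,free=(1,1,1,1)):
    # ims: list (name,pic,win)
    obs=[(n,blue(p,w),w) for n,p,w in ims]
    f=lambda q:sum(((sil(n,(q[0],q[1],q[2],q[3]/100),w)-o)**2).sum() for n,o,w in obs)
    r=minimize(f,[par0[0],par0[1],par0[2],par0[3]*100],method='Nelder-Mead',options=dict(initial_simplex=np.array([[par0[0],par0[1],par0[2],par0[3]*100]]+[[par0[0]+6*(i==0),par0[1]+6*(i==1),par0[2]+6*(i==2),par0[3]*100+6*(i==3)] for i in range(4)]),xatol=.05,fatol=.01))
    return r.x*[1,1,1,.01],r.fun
E
python3 - <<'E'
from fit import *
T=np.load("top0.npz");S=np.load("scene0.npz")
wt=(345,400,175,210); ws=(346,384,180,213)
print("top",fitg([("top",T['p'],wt)],(514,-343,0,-.03)))
print("scene",fitg([("scene",S['p'],(346,375,180,213))],(514,-343,0,-.03)))
print("both",fitg([("top",T['p'],wt),("scene",S['p'],(346,375,180,213))],(514,-343,0,-.03)))
# rail
uv,X=cloud("top",T['d'])
m=(X[:,2]>53)&(X[:,2]<59)&(X[:,1]>0)&(X[:,1]<300)&(X[:,0]>400)&(X[:,0]<650)
st=(X[:,2]>47)&(uv[:,0]>222)&(uv[:,0]<234)&(uv[:,1]>160)&(uv[:,1]<195)
print("stop",st.sum(),X[st].mean(0),X[st].min(0),X[st].max(0))
for c in((259,185),(298,192)):
    w=(abs(uv-c).max(1)<12)&(X[:,2]>38)
    print("die",w.sum(),X[w].mean(0),X[w].min(0),X[w].max(0),np.median(X[w][:,2]))
A=cv2.resize(T['p'][160:215,215:335],None,fx=6.6,fy=6.6,interpolation=cv2.INTER_CUBIC)
A=cv2.convertScaleAbs(A,alpha=1.5,beta=-60)
cv2.imwrite("pics/rail.png",A[:,:,::-1])
E
```

```text
top (array([ 5.16205131e+02, -3.44309059e+02, -5.51867802e+00, -5.16298193e-02]), np.float64(43.88005597846981))
scene (array([ 5.33288396e+02, -3.57455632e+02, -7.59079179e+00, -3.11881191e-01]), np.float64(63.563976931949256))
both (array([ 5.15145551e+02, -3.45233937e+02,  2.95097047e+00, -7.64328885e-02]), np.float64(128.53475801614763))
stop 82 [572.09680459 174.41216118  55.46356519] [532.85525933 162.37390502  47.05844718] [610.91189904 184.28337403  62.44056187]
die 171 [548.23612351  61.0936034   47.11862257] [521.62732924  35.05621727  38.31708027] [574.25873748  87.50686486  52.77416807] 47.283470626667835
die 171 [518.59570808 -77.74438142  47.1424185 ] [ 493.6305216  -102.39615029   40.2298556 ] [543.3052938  -52.57306165  53.95941041] 47.18827955711215
```

View pics/rail.png

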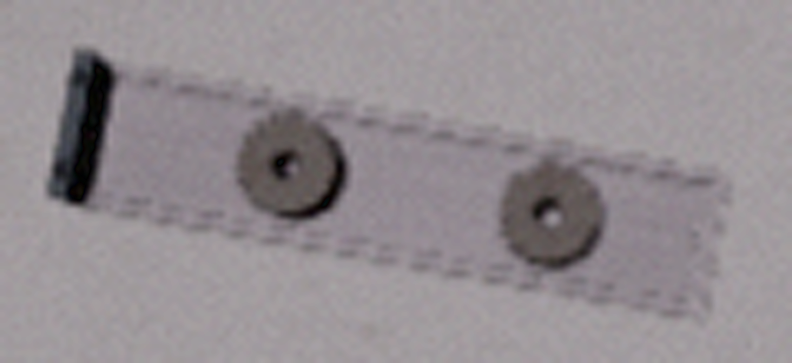

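```bash
python3 - <<'E'
from fit import *
for n in("top","scene"):
    K,k,R,t=cam(n);print(n,"campos",(-R.T@t).round())
T=np.load("top0.npz")
cv=lambda L:(np.array(L,float)+.5)/6.6-.5+[215,160]
far=atz("top",cv([(115,70),(180,88),(410,122),(620,160),(725,182)]),16)
near=atz("top",cv([(80,205),(190,232),(370,262),(560,293),(705,318)]),16)
for w in(far,near):
    p=np.polyfit(w[:,1],w[:,0],1);print("wall slope",p,(w[:,0]-np.polyval(p,w[:,1])).round(1))
print("stop face base",atz("top",cv([(112,68),(85,207)]),6).round(1))
print("stop top inner",atz("top",cv([(96,55),(69,200)]),56).round(1))
print("stop top outer",atz("top",cv([(78,50),(50,195)]),56).round(1))
print("rail end",atz("top",cv([(730,182),(708,320)]),16).round(1))
print("die tops",atz("top",cv([(290,163),(552,213)]),47).round(1))
print("bores",atz("top",cv([(288,166),(548,211)]),47).round(1))
uv,X=cloud("top",T['d'])
g=(T['p'][uv[:,1],uv[:,0]].astype(int));bl=(g[:,2]>g[:,0]+50)&(abs(uv[:,0]-372)<25)&(abs(uv[:,1]-191)<15)&(X[:,2]>95)
r=cv2.minAreaRect(X[bl][:,:2].astype(np.float32));print("grip rect",r,np.median(X[bl],0))
bb=(g[:,2]>g[:,0]+50)&(abs(uv[:,0]-372)<25)&(abs(uv[:,1]-191)<15)&(X[:,2]>58)&(X[:,2]<80);print("bridge rect",cv2.minAreaRect(X[bb][:,:2].astype(np.float32)),np.median(X[bb],0))
wt=(345,400,175,210)
import fit
for z in(0,):
  f=lambda q:((sil("top",(q[0],q[1],0,q[2]/100),wt)-blue(T['p'],wt))**2).sum()
  r=minimize(f,[514,-343,-4],method='Nelder-Mead',options=dict(initial_simplex=[[514,-343,-4],[520,-343,-4],[514,-337,-4],[514,-343,6]]));print(r.x,r.fun)
o=blue(T['p'],wt);s=sil("top",(r.x[0],r.x[1],0,r.x[2]/100),wt)
I=np.hstack([np.dstack([o,s,0*o]),np.dstack([o]*3)]);cv2.imwrite("pics/ov.png",cv2.resize((I*255).astype(np.uint8),None,fx=7,fy=7,interpolation=0))
E
```

```text
top campos [ 400. -161. 1362.]
scene campos [-1097.   613.   934.]
wall slope [1.98270669e-01 5.71513649e+02] [ 1.3 -2.3  1.3  0.8 -1.1]
wall slope [1.96469056e-01 4.93395081e+02] [ 2.1 -2.  -1.   0.3  0.6]
stop face base [[607.5 165.6   6. ]
 [530.9 180.8   6. ]]
stop top inner [[607.  162.1  56. ]
 [530.  176.6  56. ]]
stop top outer [[609.9 171.7  56. ]
 [532.8 186.8  56. ]]
rail end [[ 536.6 -173.4   16. ]
 [ 461.8 -160.    16. ]]
die tops [[548.2  60.7  47. ]
 [518.8 -78.3  47. ]]
bores [[546.7  61.8  47. ]
 [519.9 -76.2  47. ]]
grip rect ((514.49169921875, -343.8653869628906), (29.914432525634766, 33.61452865600586), 86.77379608154297) [ 513.98681103 -341.74762446  111.16383872]
bridge rect ((515.1463012695312, -332.9907531738281), (112.97825622558594, 32.861236572265625), 86.25816345214844) [ 514.9459729  -316.19402276   69.81424649]
[ 515.4032028  -343.61494075   -6.36327837] 47.40497408688965
```

View pics/ov.png

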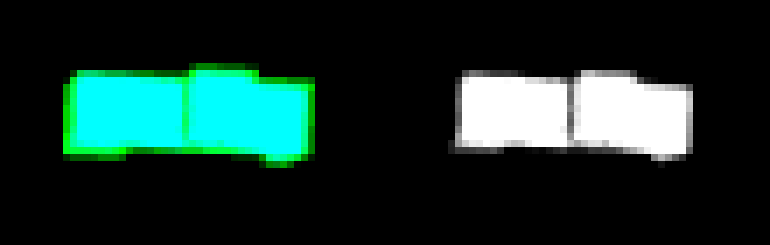

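```bash
cat > go.py <<'E'
from h import *
from scipy.spatial.transform import Rotation as Ro
def show(*tg):
    s=env.state();M=Ro.from_euler('xyz',s['tcp_rot']).as_matrix()
    print('t',round(s['t'],2),s['eef_pos'].round(1),'yaw',s['tcp_rot'][2].round(4),'J6',s['joints'][5].round(2),'F',s['ft_force'].round(1),'op',round(s['opening'],3))
    for x,y,z,g in tg:
        d=M.T@(np.array([x,y,z])-s['eef_pos']);dy=(np.pi+g-s['tcp_rot'][2]+np.pi)%(2*np.pi)-np.pi
        print((x,y,z,g),'lin',d.round(1),'turn',round(-dy,3))
E
python3 -c "
from go import *
show((430,250,292,-.063),(515.2,-343.8,260,-.063))"
```

```text
t 0.1 [271.1 563.  291.7] yaw 2.6928 J6 -0.11 F [ 0.1 -0.9 -0.2] op 1.002
(430, 250, 292, -0.063) lin [-2.790e+02 -2.131e+02 -1.000e-01] turn -0.386
(515.2, -343.8, 260, -0.063) lin [-613.4 -711.1   32.3] turn -0.386
```

Call:
{"api": "play_rows", "payload": {
  "hand": 95,
  "targets": [
    {"linear": [-47,-35,0],"turn": -0.06},
    {"linear": [-93,-71,0],"turn": -0.12},
    {"linear": [-140,-107,0],"turn": -0.18},
    {"linear": [-186,-142,0],"turn": -0.24},
    {"linear": [-233,-178,0],"turn": -0.3},
    {"linear": [-279,-213,0],"turn": -0.386},
    {"linear": [-310,-260,5],"turn": -0.386},
    {"linear": [-344,-310,10],"turn": -0.386},
    {"linear": [-378,-360,15],"turn": -0.386},
    {"linear": [-412,-410,20],"turn": -0.386},
    {"linear": [-446,-460,25],"turn": -0.386},
    {"linear": [-480,-510,30],"turn": -0.386},
    {"linear": [-514,-561,32],"turn": -0.386},
    {"linear": [-548,-611,32],"turn": -0.386},
    {"linear": [-581,-661,32],"turn": -0.386},
    {"linear": [-613.4,-711,32],"turn": -0.386},
    {"linear": [-613.4,-711,32],"turn": -0.386}
  ]
}}

```text
t: 2.22
eef_pos: [515.0, -347.1, 259.2]
tcp_rot: [3.142, -0.0, 3.075]
ft_force: [0.4, 1.0, -0.1]
opening: 0.996
```

```bash
python3 - <<'E'
from go import *
from fit import *
show()
I=[]
for n in("scene","top"):
    p,d=env.read_camera(n);np.savez(n+"1.npz",p=p,d=d);cv2.imwrite(f"pics/{n}1.png",p[:,:,::-1])
show((515.2,-343.8,151,-.063))
E
```

```text
t 2.23 [ 515.  -347.1  259.2] yaw 3.0752 J6 -2.2 F [ 0.4  1.  -0.1] op 0.996
t 2.33 [ 514.9 -343.6  259.5] yaw 3.0777 J6 -2.2 F [-0.4  0.5  0.6] op 1.0
(515.2, -343.8, 151, -0.063) lin [ -0.4  -0.3 108.5] turn -0.001
```

View pics/scene1.png

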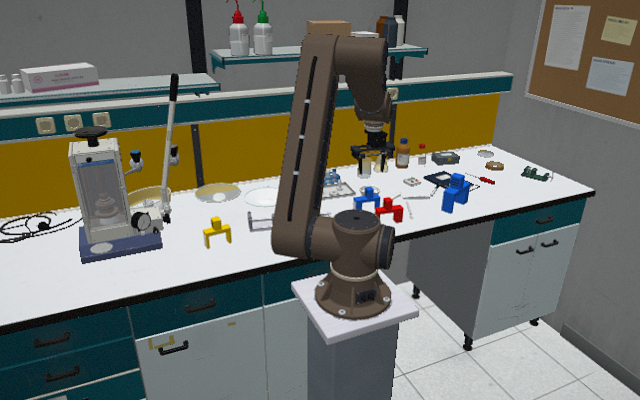

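View pics/top1.png

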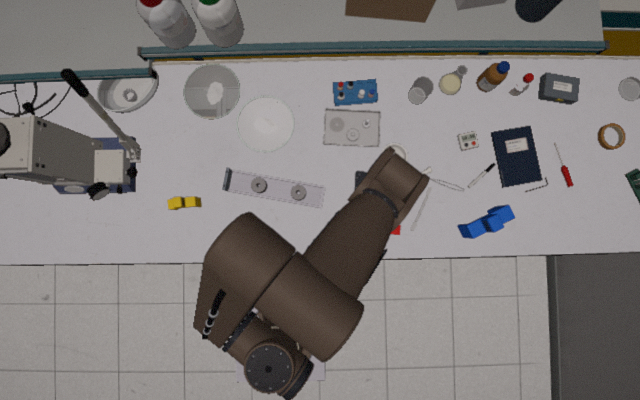

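The arm is now over the gauge. In the scene view the gauge is clear at (367,198), so I cross-check its pose there. The rail at (300,212) is mostly hidden.

```bash
python3 - <<'E'
from fit import *
S=np.load("scene1.npz")['p'];w=(346,386,180,217)
o=blue(S,w)
r=fitg([("scene",S,w)],(515,-343,0,-.06));print(r)
f=lambda q:((sil("scene",(q[0],q[1],0,-.063),w)-o)**2).sum()
r2=minimize(f,[515,-343],method='Nelder-Mead',options=dict(initial_simplex=[[515,-343],[521,-343],[515,-337]]));print(r2.x,r2.fun)
s=sil("scene",(r2.x[0],r2.x[1],0,-.063),w)
I=np.hstack([np.dstack([o,s,0*o])*255,S[180:217,346:386,::-1]]);cv2.imwrite("pics/ov2.png",cv2.resize(I.astype(np.uint8),None,fx=9,fy=9,interpolation=0))
E
```

```text
(array([ 7.73273233e+02, -4.99424853e+02, -1.31602939e+02, -1.79434468e-01]), np.float64(42.780860284505955))
[ 526.76329613 -348.72166824] 105.53605905420991
```

View pics/ov2.png

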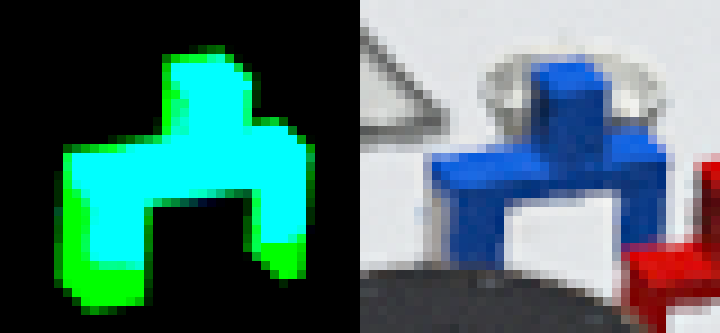

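```bash
python3 - <<'E'
from fit import *
S=np.load("scene1.npz")['p'];w=(354,386,180,205)
o=blue(S,w)
for z in(0,):
  f=lambda q:((sil("scene",(q[0],q[1],z,-.063),w)-o)**2).sum()
  r2=minimize(f,[515,-343],method='Nelder-Mead',options=dict(initial_simplex=[[515,-343],[521,-343],[515,-337]]));print(z,r2.x,r2.fun)
E
```

```text
0 [ 522.13294649 -346.22491217] 25.149767627835445
```

Call:
{"api": "play_rows", "payload": {
  "targets": [
    {"linear": [-0.5,-0.3,40]},
    {"linear": [-1,-0.3,75]},
    {"linear": [-1,-0.3,95]},
    {"linear": [-1,-0.3,108.5]},
    {"linear": [-1,-0.3,108.5]},
    {"linear": [-1,-0.3,108.5]}
  ]
}}

```text
validation failed for argument at $.ta...
```

Call:
{"api": "play_rows", "payload": {
  "hand": 0,
  "targets": [
    {"linear": [0,0,0]},
    {"linear": [0,0,0]},
    {"linear": [0,0,0]},
    {"linear": [0,0,0]},
    {"linear": [0,0,0]},
    {"linear": [0,0,0]},
    {"linear": [0,0,0]}
  ]
}}

```text
validation failed for argument at $.ta...
```

Call:
{"api": "play_rows", "payload": {
  "targets": [
    {"linear": [-0.5,-0.3,40],"turn": 0},
    {"linear": [-1,-0.3,75],"turn": 0},
    {"linear": [-1,-0.3,95],"turn": 0},
    {"linear": [-1,-0.3,108.5],"turn": 0},
    {"linear": [-1,-0.3,108.5],"turn": 0},
    {"linear": [-1,-0.3,108.5],"turn": 0}
  ]
}}

```text
t: 3.08
eef_pos: [516.6, -343.8, 152.6]
tcp_rot: [-3.141, 0.001, 3.079]
ft_force: [0.0, -0.1, -0.1]
opening: 1.003
```

Call:
{"api": "play_rows", "payload": {
  "hand": 0,
  "targets": [
    {"linear": [0,0,0],"turn": 0},
    {"linear": [0,0,0],"turn": 0},
    {"linear": [0,0,0],"turn": 0},
    {"linear": [0,0,0],"turn": 0},
    {"linear": [0,0,0],"turn": 0},
    {"linear": [0,0,0],"turn": 0},
    {"linear": [0,0,0],"turn": 0}
  ]
}}

```text
t: 3.95
eef_pos: [516.3, -344.0, 151.7]
tcp_rot: [3.141, 0.0, 3.079]
ft_force: [1.4, 2.5, 0.4]
opening: 0.321
```

```bash
python3 -c "
from go import *
show((516.3,-344,262,-.063),(546.5,61,262,-.195))"
```

```text
t 3.95 [ 516.3 -344.   151.7] yaw 3.0788 J6 -2.2 F [1.4 2.5 0.4] op 0.321
(516.3, -344, 262, -0.063) lin [   0.    -0.  -110.3] turn 0.0
(546.5, 61, 262, -0.195) lin [  -4.7  406.1 -110.3] turn 0.132
```

Call:
{"api": "play_rows", "payload": {
  "targets": [
    {"linear": [0,0,-15],"turn": 0},
    {"linear": [0,0,-50],"turn": 0},
    {"linear": [0,0,-90],"turn": 0},
    {"linear": [0,15,-110],"turn": 0},
    {"linear": [0,50,-110],"turn": 0},
    {"linear": [0,95,-110],"turn": 0.03},
    {"linear": [-1,140,-110],"turn": 0.05},
    {"linear": [-2,185,-110],"turn": 0.07},
    {"linear": [-3,230,-110],"turn": 0.09},
    {"linear": [-3,275,-110],"turn": 0.11},
    {"linear": [-4,320,-110],"turn": 0.12},
    {"linear": [-4,360,-110],"turn": 0.132},
    {"linear": [-4.7,390,-110],"turn": 0.132},
    {"linear": [-4.7,406,-110],"turn": 0.132},
    {"linear": [-4.7,406,-110],"turn": 0.132},
    {"linear": [-4.7,406,-110],"turn": 0.132}
  ]
}}

```text
t: 5.95
eef_pos: [546.3, 60.2, 261.7]
tcp_rot: [-3.141, -0.0, 2.946]
ft_force: [-0.7, 0.4, -1.6]
opening: 0.315
```

```bash
python3 - <<'E'
from go import *
show((546.5,61,262,-.195),(546.5,61,159.5,-.195))
for n in("scene","top"):
    p,d=env.read_camera(n);np.savez(n+"2.npz",p=p,d=d);cv2.imwrite(f"pics/{n}2.png",p[:,:,::-1])
E
```

```text
t 5.95 [546.3  60.2 261.7] yaw 2.9463 J6 -1.39 F [-0.7  0.4 -1.6] op 0.315
(546.5, 61, 262, -0.195) lin [-0.   0.8 -0.3] turn -0.0
(546.5, 61, 159.5, -0.195) lin [ -0.    0.8 102.2] turn -0.0
```

View pics/scene2.png

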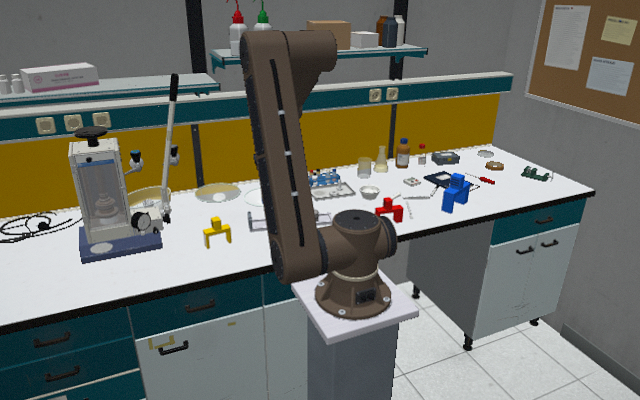

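View pics/top2.png

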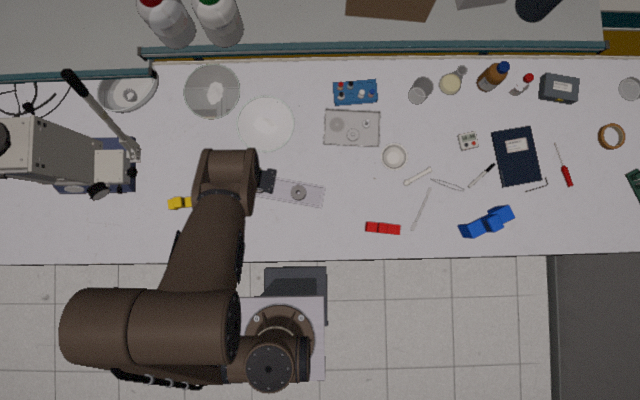

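The gauge's old place at top (372,191) is empty, and the arm hides the gauge over die 1. I lower it with a force check.

Call:
{"api": "play_rows", "payload": {
  "targets": [
    {"linear": [0,0.4,30],"turn": 0},
    {"linear": [0,0.4,50],"turn": 0},
    {"linear": [0,0.4,60],"turn": 0},
    {"linear": [0,0.4,68],"turn": 0},
    {"linear": [0,0.4,72],"turn": 0},
    {"linear": [0,0.4,72],"turn": 0}
  ]
}}

```text
t: 6.8
eef_pos: [546.6, 61.3, 189.9]
tcp_rot: [3.141, 0.0, 2.947]
ft_force: [0.8, -0.4, -1.2]
opening: 0.315
```

Call:
{"api": "play_rows", "payload": {
  "targets": [
    {"linear": [0,0,8],"turn": 0},
    {"linear": [0,0,16],"turn": 0},
    {"linear": [0,0,22],"turn": 0},
    {"linear": [0,0,27],"turn": 0},
    {"linear": [0,0,30],"turn": 0},
    {"linear": [0,0,30],"turn": 0}
  ]
}}

```text
t: 7.55
eef_pos: [546.5, 61.4, 159.6]
tcp_rot: [3.142, -0.0, 2.947]
ft_force: [-1.4, 0.3, -1.4]
opening: 0.313
```

Call:
{"api": "play_rows", "payload": {
  "targets": [
    {"linear": [0,2,0],"turn": 0},
    {"linear": [0,5,0],"turn": 0},
    {"linear": [0,8,0],"turn": 0},
    {"linear": [0,11,0],"turn": 0},
    {"linear": [0,14,0],"turn": 0},
    {"linear": [0,17,0],"turn": 0},
    {"linear": [0,20,0],"turn": 0},
    {"linear": [0,23,0],"turn": 0},
    {"linear": [0,26,0],"turn": 0},
    {"linear": [0,29,0],"turn": 0},
    {"linear": [0,32,0],"turn": 0},
    {"linear": [0,35,0],"turn": 0},
    {"linear": [0,37,0],"turn": 0},
    {"linear": [0,38,0],"turn": 0},
    {"linear": [0,38,0],"turn": 0}
  ]
}}

```text
t: 9.43
eef_pos: [553.9, 98.7, 159.7]
tcp_rot: [3.141, 0.0, 2.947]
ft_force: [-0.0, -1.9, -1.1]
opening: 0.317
```

```bash
python3 - <<'E'
from go import *
show()
p,d=env.read_camera("top");np.savez("top3.npz",p=p,d=d);cv2.imwrite(f"pics/top3.png",cv2.resize(p[140:220,160:340],None,fx=4.4,fy=4.4,interpolation=cv2.INTER_CUBIC)[:,:,::-1])
E
```

```text
t 9.43 [553.9  98.7 159.7] yaw 2.9467 J6 -1.32 F [-0.  -1.9 -1.1] op 0.317
```

View pics/top3.png

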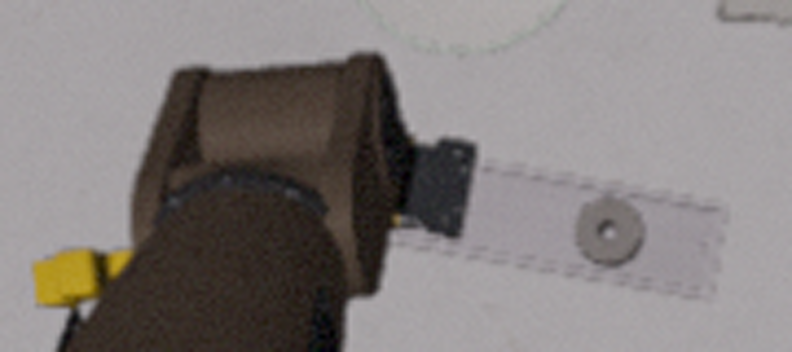

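The y force of -1.9 N fits the die being dragged. I creep on until the block touches the stop.

Call:
{"api": "play_rows", "payload": {
  "targets": [
    {"linear": [0,1,0],"turn": 0},
    {"linear": [0,2,0],"turn": 0},
    {"linear": [0,3,0],"turn": 0},
    {"linear": [0,4,0],"turn": 0},
    {"linear": [0,4,0],"turn": 0}
  ]
}}

```text
t: 10.1
eef_pos: [554.7, 102.7, 159.7]
tcp_rot: [3.141, -0.0, 2.947]
ft_force: [-0.7, -0.8, -2.3]
opening: 0.315
```

Call:
{"api": "play_rows", "payload": {
  "targets": [
    {"linear": [0,0.7,0],"turn": 0},
    {"linear": [0,1.4,0],"turn": 0},
    {"linear": [0,2,0],"turn": 0}
  ]
}}

```text
t: 10.48
eef_pos: [555.0, 104.1, 159.8]
tcp_rot: [-3.141, -0.0, 2.947]
ft_force: [-1.0, -9.7, 0.2]
opening: 0.316
```

Call:
{"api": "play_rows", "payload": {
  "targets": [
    {"linear": [0,0.4,0],"turn": 0},
    {"linear": [0,0.4,0],"turn": 0},
    {"linear": [0,0.4,0],"turn": 0}
  ]
}}

```text
t: 10.85
eef_pos: [555.1, 104.2, 159.8]
tcp_rot: [-3.14, -0.0, 2.947]
ft_force: [-1.3, -8.5, -0.2]
opening: 0.315
```

Contact is steady at 8.5 N. I back off 4 mm, lift, and step over to die 2.

Call:
{"api": "play_rows", "payload": {
  "targets": [
    {"linear": [0,-2,0],"turn": 0},
    {"linear": [0,-4.5,0],"turn": 0},
    {"linear": [0,-4.5,-5],"turn": 0},
    {"linear": [0,-4.5,-15],"turn": 0},
    {"linear": [0,-4.5,-30],"turn": 0},
    {"linear": [0,-4.5,-50],"turn": 0},
    {"linear": [0,-4.5,-80],"turn": 0},
    {"linear": [0,-4.5,-100],"turn": 0},
    {"linear": [0,-4.5,-100],"turn": 0},
    {"linear": [0,-4.5,-100],"turn": 0}
  ]
}}

```text
t: 12.1
eef_pos: [554.0, 100.5, 259.4]
tcp_rot: [-3.142, -0.0, 2.947]
ft_force: [-0.4, -0.6, -1.7]
opening: 0.316
```

```bash
python3 -c "
from go import *
show((518,-77.5,260,-.195))"
```

```text
t 12.1 [554.  100.5 259.4] yaw 2.9468 J6 -1.31 F [-0.4 -0.6 -1.7] op 0.316
(518, -77.5, 260, -0.195) lin [   0.8 -181.6   -0.6] turn 0.0
```

Call:
{"api": "play_rows", "payload": {
  "targets": [
    {"linear": [0,-15,0],"turn": 0},
    {"linear": [0,-45,0],"turn": 0},
    {"linear": [0,-85,0],"turn": 0},
    {"linear": [0,-125,0],"turn": 0},
    {"linear": [0.8,-160,0],"turn": 0},
    {"linear": [0.8,-181.5,0],"turn": 0},
    {"linear": [0.8,-181.5,0],"turn": 0},
    {"linear": [0.8,-181.5,0],"turn": 0}
  ]
}}

```text
t: 13.1
eef_pos: [518.2, -77.4, 259.4]
tcp_rot: [3.141, -0.001, 2.946]
ft_force: [1.1, 0.1, -2.8]
opening: 0.317
```

```bash
python3 - <<'E'
from go import *
show((518,-77.5,190,-.195))
for n,w in(("top",(140,220,160,340)),("scene",(160,260,220,380))):
    p,d=env.read_camera(n);np.savez(n+"4.npz",p=p,d=d);a,b,c,e=w;cv2.imwrite(f"pics/{n}4.png",cv2.resize(p[a:b,c:e],None,fx=4.4,fy=4.4,interpolation=cv2.INTER_CUBIC)[:,:,::-1])
E
```

```text
t 13.1 [518.2 -77.4 259.4] yaw 2.9464 J6 -1.65 F [ 1.1  0.1 -2.8] op 0.317
(518, -77.5, 190, -0.195) lin [ 0.1 -0.2 69.4] turn -0.0
```

View pics/top4.png

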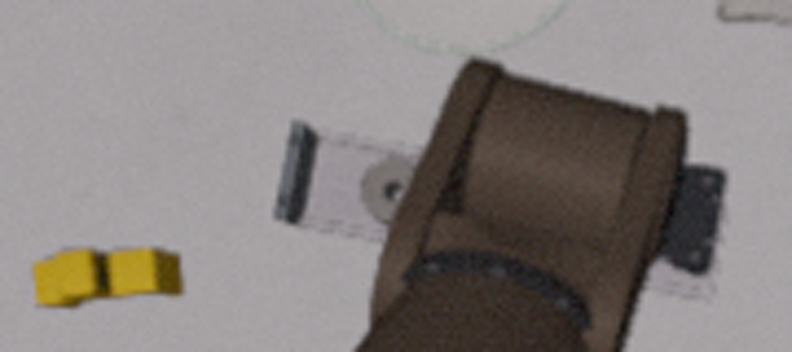

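View pics/scene4.png

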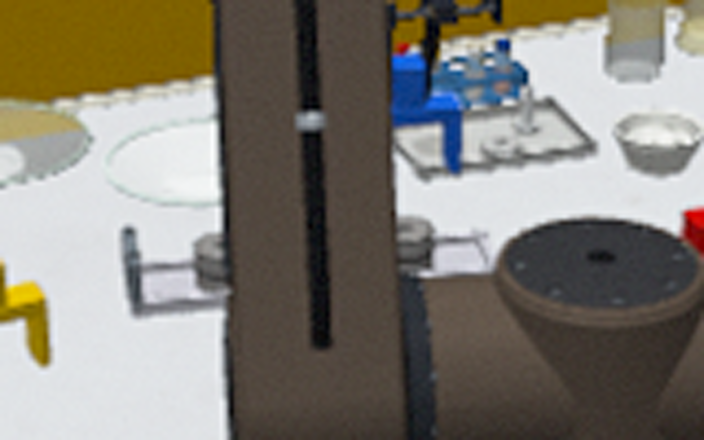

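In the top crop, die 1 stands upright at (393,190) and has moved toward the stop at (300,175). In the scene crop the blue gauge hangs level at (430,110), and die 2 is at (412,242).

```bash
python3 - <<'E'
from h import *
q=(np.array([(393,190)])+.5)/4.4-.5+[160,140]
X=atz("top",q,47)[0];print(X)
s=np.array([568.8,171.5]);r=np.array([.194,.981]);print((X[:2]-s)@r, (X[:2]-s)@[.981,-.194])
E
```

```text
[554.14643658  94.45177392  47.        ]
-78.42710108780818 0.5722101454156743
```

Call:
{"api": "play_rows", "payload": {
  "targets": [
    {"linear": [0,0,30],"turn": 0},
    {"linear": [0,0,50],"turn": 0},
    {"linear": [0,0,60],"turn": 0},
    {"linear": [0,0,66],"turn": 0},
    {"linear": [0,0,70],"turn": 0},
    {"linear": [0,0,70],"turn": 0}
  ]
}}

```text
t: 13.95
eef_pos: [518.5, -77.4, 189.9]
tcp_rot: [3.142, 0.0, 2.947]
ft_force: [-0.1, 0.2, -1.7]
opening: 0.317
```

Call:
{"api": "play_rows", "payload": {
  "targets": [
    {"linear": [0,0,8],"turn": 0},
    {"linear": [0,0,16],"turn": 0},
    {"linear": [0,0,22],"turn": 0},
    {"linear": [0,0,27],"turn": 0},
    {"linear": [0,0,30],"turn": 0},
    {"linear": [0,0,30],"turn": 0}
  ]
}}

```text
t: 14.7
eef_pos: [518.3, -77.4, 159.6]
tcp_rot: [3.141, -0.0, 2.947]
ft_force: [-0.7, -0.8, -1.8]
opening: 0.311
```

Call:
{"api": "play_rows", "payload": {
  "targets": [
    {"linear": [0,2,0],"turn": 0},
    {"linear": [0,5,0],"turn": 0},
    {"linear": [0,8,0],"turn": 0},
    {"linear": [0,11,0],"turn": 0},
    {"linear": [0,14,0],"turn": 0},
    {"linear": [0,18,0],"turn": 0},
    {"linear": [0,22,0],"turn": 0},
    {"linear": [0,26,0],"turn": 0},
    {"linear": [0,30,0],"turn": 0},
    {"linear": [0,34,0],"turn": 0},
    {"linear": [0,38,0],"turn": 0},
    {"linear": [0,42,0],"turn": 0},
    {"linear": [0,46,0],"turn": 0},
    {"linear": [0,50,0],"turn": 0},
    {"linear": [0,54,0],"turn": 0},
    {"linear": [0,58,0],"turn": 0},
    {"linear": [0,62,0],"turn": 0},
    {"linear": [0,66,0],"turn": 0},
    {"linear": [0,69,0],"turn": 0},
    {"linear": [0,70,0],"turn": 0}
  ]
}}

```text
t: 17.2
eef_pos: [531.9, -8.5, 159.7]
tcp_rot: [3.141, -0.0, 2.947]
ft_force: [-0.1, -2.8, -0.1]
opening: 0.317
```

Call:
{"api": "play_rows", "payload": {
  "targets": [
    {"linear": [0,1,0],"turn": 0},
    {"linear": [0,2,0],"turn": 0},
    {"linear": [0,3,0],"turn": 0},
    {"linear": [0,4,0],"turn": 0},
    {"linear": [0,5,0],"turn": 0},
    {"linear": [0,6,0],"turn": 0},
    {"linear": [0,6.5,0],"turn": 0},
    {"linear": [0,6.5,0],"turn": 0}
  ]
}}

```text
t: 18.2
eef_pos: [533.2, -2.3, 159.7]
tcp_rot: [3.141, -0.0, 2.947]
ft_force: [-1.0, -1.4, -1.4]
opening: 0.314
```

Call:
{"api": "play_rows", "payload": {
  "targets": [
    {"linear": [0,0.7,0],"turn": 0},
    {"linear": [0,1.4,0],"turn": 0},
    {"linear": [0,2.1,0],"turn": 0},
    {"linear": [0,2.8,0],"turn": 0},
    {"linear": [0,3.5,0],"turn": 0},
    {"linear": [0,4.2,0],"turn": 0}
  ]
}}

```text
t: 18.95
eef_pos: [534.0, 1.8, 159.7]
tcp_rot: [3.141, -0.0, 2.947]
ft_force: [0.0, -2.3, -1.7]
opening: 0.312
```

```bash
python3 - <<'E'
from go import *
show()
for n,w in(("top",(140,220,160,340)),("scene",(160,260,220,380))):
    p,d=env.read_camera(n);np.savez(n+"5.npz",p=p,d=d);a,b,c,e=w;cv2.imwrite(f"pics/{n}5.png",cv2.resize(p[a:b,c:e],None,fx=4.4,fy=4.4,interpolation=cv2.INTER_CUBIC)[:,:,::-1])
show()
E
```

```text
t 18.95 [534.    1.8 159.7] yaw 2.9468 J6 -1.5 F [ 0.  -2.3 -1.7] op 0.312
t 19.05 [534.    1.8 159.7] yaw 2.9468 J6 -1.5 F [-0.7 -1.2 -0.6] op 0.316
```

View pics/top5.png

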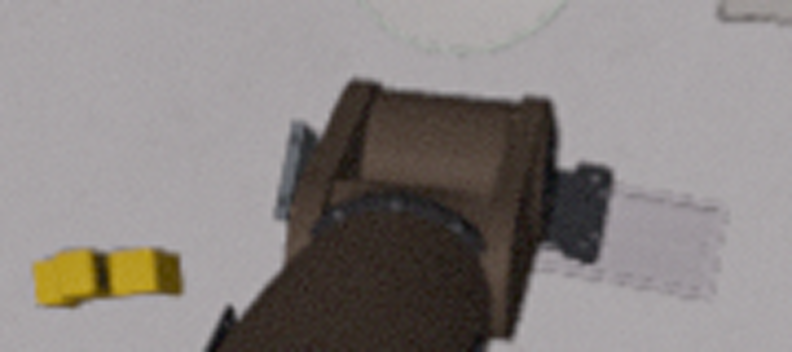

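View pics/scene5.png

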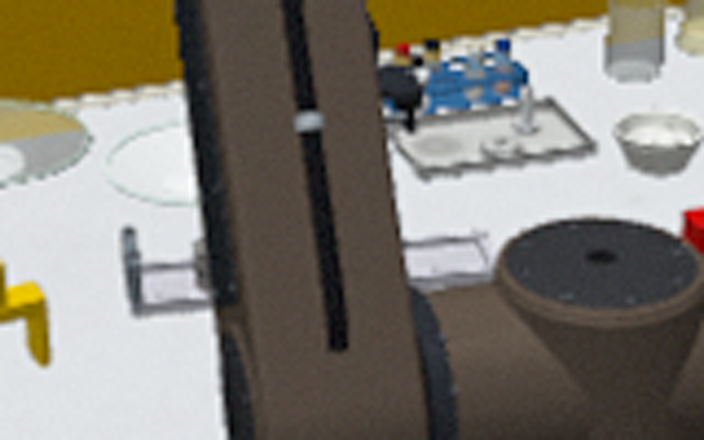

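The scripts can't see contact here because the arm hides it. By dead reckoning from the stop contact, the block is about 0.5 mm from die 1. I close that gap and set the gauge down.

Call:
{"api": "play_rows", "payload": {
  "targets": [
    {"linear": [0,0.4,0],"turn": 0},
    {"linear": [0,0.4,0],"turn": 0},
    {"linear": [0,0.4,0.8],"turn": 0},
    {"linear": [0,0.4,1.6],"turn": 0},
    {"linear": [0,0.4,1.9],"turn": 0},
    {"linear": [0,0.4,1.9],"turn": 0}
  ]
}}

```text
t: 19.8
eef_pos: [534.1, 2.1, 157.8]
tcp_rot: [3.142, 0.0, 2.947]
ft_force: [-0.0, -3.2, -0.4]
opening: 0.315
```

Call:
{"api": "play_rows", "payload": {
  "targets": [
    {"linear": [0,0,0.4],"turn": 0},
    {"linear": [0,0,0.8],"turn": 0},
    {"linear": [0,0,0.8],"turn": 0}
  ]
}}

```text
t: 20.18
eef_pos: [534.1, 2.1, 157.6]
tcp_rot: [3.142, 0.001, 2.947]
ft_force: [-2.9, -3.9, 7.3]
opening: 0.312
```

The feet are on the floor (z force +7 N). I release and rise.

Call:
{"api": "play_rows", "payload": {
  "hand": 60,
  "targets": [
    {"linear": [0,0,0.3],"turn": 0},
    {"linear": [0,0,0.3],"turn": 0},
    {"linear": [0,0,0.3],"turn": 0},
    {"linear": [0,0,0.3],"turn": 0},
    {"linear": [0,0,-1],"turn": 0},
    {"linear": [0,0,-5],"turn": 0},
    {"linear": [0,0,-15],"turn": 0},
    {"linear": [0,0,-35],"turn": 0},
    {"linear": [0,0,-70],"turn": 0},
    {"linear": [0,0,-120],"turn": 0},
    {"linear": [0,0,-150],"turn": 0}
  ]
}}

```text
t: 21.55
eef_pos: [534.1, 2.1, 310.1]
tcp_rot: [3.141, 0.003, 2.947]
ft_force: [0.1, 0.0, 0.4]
opening: 0.628
```

Call:
{"api": "play_rows", "payload": {
  "targets": [
    {"linear": [0,-30,0],"turn": 0},
    {"linear": [0,-80,0],"turn": 0},
    {"linear": [0,-140,0],"turn": 0},
    {"linear": [0,-200,0],"turn": 0},
    {"linear": [0,-260,0],"turn": 0},
    {"linear": [0,-310,0],"turn": 0},
    {"linear": [0,-330,0],"turn": 0},
    {"linear": [0,-330,0],"turn": 0}
  ]
}}

```text
t: 22.55
eef_pos: [469.9, -322.1, 307.2]
tcp_rot: [3.141, 0.0, 2.945]
ft_force: [0.1, 0.4, 0.2]
opening: 0.635
```

```bash
python3 - <<'E'
from go import *
show()
for n,w in(("top",(140,220,160,340)),("scene",(160,260,220,380))):
    p,d=env.read_camera(n);np.savez(n+"6.npz",p=p,d=d);a,b,c,e=w;cv2.imwrite(f"pics/{n}6.png",cv2.resize(p[a:b,c:e],None,fx=4.4,fy=4.4,interpolation=cv2.INTER_CUBIC)[:,:,::-1])
E
```

```text
t 22.55 [ 469.9 -322.1  307.2] yaw 2.9451 J6 -2.09 F [0.1 0.4 0.2] op 0.635
```

View pics/top6.png

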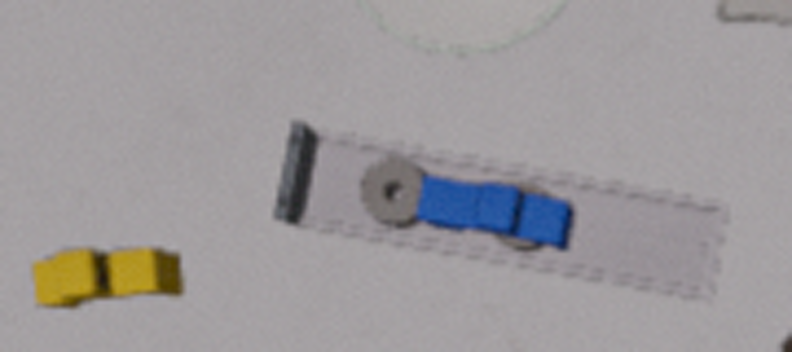

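View pics/scene6.png

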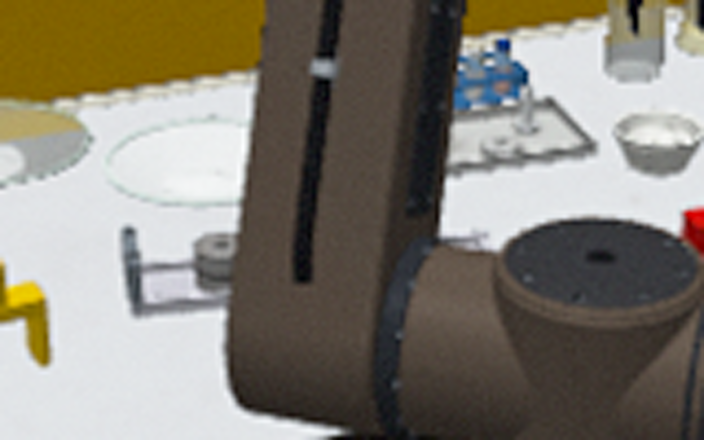

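The top view shows the gauge over die 2 with its block at die 1: die 1 bore at (393,191), grip at (498,208), die 2 rim peeking out at (524,190) and (524,246). I check the numbers next.

```bash
python3 - <<'E'
from fit import *
T=np.load("top6.npz");w=(245,300,172,204);o=blue(T['p'],w)
f=lambda q:((sil("top",(q[0],q[1],6,q[2]/100),w)-o)**2).sum()
r=minimize(f,[534,2,-19],method='Nelder-Mead',options=dict(initial_simplex=[[534,2,-19],[540,2,-19],[534,8,-19],[534,2,-9]]));print("gauge",r.x,r.fun)
uv,X=cloud("top",T['d']);c=T['p'][uv[:,1],uv[:,0]].astype(int)
b=(c[:,2]>c[:,0]+50)&(abs(uv[:,0]-272)<25)&(abs(uv[:,1]-187)<14)
print("grip top z",np.median(X[b&(X[:,2]>100)][:,2]),"bridge z",np.median(X[b&(X[:,2]<90)][:,2]))
cv_=lambda L:(np.array(L,float)+.5)/4.4-.5+[160,140]
d1=atz("top",cv_([(393,191)]),47)[0][:2];d2=atz("top",cv_([(524,188),(524,249)]),47).mean(0)[:2]
s=np.array([568.8,171.5]);R=np.array([.194,.981]);N=np.array([.981,-.194]);u=np.array([np.sin(-r.x[2]/100),np.cos(r.x[2]/100)])
sf=r.x[:2]+67*u
for n,p in(("d1",d1),("d2~",d2),("grip",r.x[:2]),("spacer",sf)):print(n,p.round(1),"along",round((p-s)@R,1),"lat",round((p-s)@N,1))
print("d1-spacer",np.linalg.norm(d1-sf),"d1-d2",np.linalg.norm(d1-d2))
E
```

```text
gauge [532.66271056   4.2645444  -21.83501762] 31.88271464821223
grip top z 118.42317157084425 bridge z 76.0139881779813
d1 [553.3  94.5] along -78.6 lat -0.2
d2~ [529.2 -10.1] along -185.8 lat -3.6
grip [532.7   4.3] along -171.1 lat -3.0
spacer [547.2  69.7] along -104.1 lat -1.5
d1-spacer 25.53865310526229 d1-d2 107.27719961158643
```

```bash
python3 -c "
from cell import env
print(env.job_done(), env.state()['t'])"
```

```text
the job is handed in; nothing more can be done
the job is handed in; nothing more can be done
```

I set both dies with the small blue gauge and left it standing over the second die. The job is handed in after about 23 s of the 51 s allowed, but `job_done` gives no verdict.

**First die:** I slid it up with the gauge until the block met the stop, where the contact force held steady at about 8.5 N.

**Second die:** I stepped over and slid it up to the first die. The arm hid this contact from both cameras and it was too light to feel. I stopped it by dead reckoning from the stop contact and checked it afterwards in the top view.

**Last checks, top view with the arm clear:**

| Check | Measured | Allowed or nominal |
|---|---|---|
| Die 1 along the rail from the stop | -78.6 mm | -90.5 to -67.5 mm |
| Die 1 off the midline | about 0 mm | 12 mm at most |
| Die 2 off the midline | about 4 mm | 12 mm at most |
| Distance between die centres | about 107 mm | 93 to 117 mm |
| Spacer face to die 1 centre | about 26 mm | below 45 mm |
| Grip top height | 118 mm | 118 mm (standing on the rail floor) |
| Gauge angle to the rail | about 0.02 rad | below 0.3 rad |

- **Die 2 less certain:** die 2's position comes only from the rim edges that show beside the gauge.
- **Views disagreed on the start pose:** the scene camera put the gauge about 7 mm from the top view's estimate, because its legs were partly hidden there. I used the top view, and the grasp was good.

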